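Side stand down, then hold the frame stub upright

TASK

The red motorcycle frame stub is leaning over on its bench jig with its yellow side stand folded up. Flip the side stand down past its dead point so that it springs fully to its down stop, then take the frame by the black rubber grip on its top tube, raise it upright and keep holding it there: the frame tips over again if let go, so the program finishes while still holding it upright and still. Leave the oil bottle, the socket and the spanner on the bench where they are.

Things in the scene. Friction and masses are not known exactly. Their poses are not given: they have to be found in the camera images.
- jig: Blue bench jig, fixed: base plate 380 x 220 x 12 mm, origin at the centre of its underside. x runs level along the frame from hub end to stand-pivot end, y to the stand side, z up. Cheeks at x = -155 and +155 mm carry the roll axis. A post with a rubber pad at x = 50, y = -85 mm, 195 mm tall, props the leaning frame on the side away from the stand.
- roll_axis (a point): Midpoint of the level roll axis about which the frame stub tips, 55 mm above the jig's origin. It turns with the frame, so its axes are the frame's: x along the frame (the jig's x), y to the stand side, z towards the top tube (vertical when upright).
- frame (a joint): Lean of the frame in rad: 0 = upright; positive = away from the stand side (to the jig's -y). At the start about 0.30, resting on the padded post; stop on the stand side at -0.15. It weighs about 2.6 kg, with a heavy hub on the right: it turns freely and falls back to 0.30 from upright when let go. 4 to 7 N sideways at the grip raises it, about 2 N holds it upright.
- grip: Black rubber sleeve on the top tube, an orange band at each end: round, 30 mm diameter, 110 mm long along x, on the frame; it can turn stiffly about the tube, x stays along it. Origin at its centre, on the tube's axis, 245 mm from roll_axis along the frame's z (300 mm above the bench when upright, 290 leaning). Clear all round; lower rail 110 mm below.
- stand_pivot (a point): Centre of the side stand's pivot, on the frame: 80 mm along x, 70 mm along y (stand side) and 145 mm along z from roll_axis, in the frame's axes. The stand swings in the frame's x-z plane, 70 mm beside its middle plane.
- stand_foot (a point): End of the yellow side stand, outer face of its black rubber foot (34 x 40 x 8 mm), 172 mm from stand_pivot. The leg is a straight round bar of 14 mm diameter from pivot to foot. Folded up it points to the frame's -x and lies level, about 215 mm above the bench at the start.
- stand (a joint): Swing of the side stand in rad: 0 = folded up on its stop (pointing to the frame's -x), grows as the foot swings down; 1.80 = fully down on its stop, a little forward of square. An over-centre spring pushes it back to 0 before the dead point at about 0.6 to 0.8 and snaps it to 1.80 beyond. Pressing down on mid-leg takes about 5 N. Down and upright, the foot hangs 15 mm clear.
- oil: Green oil bottle with yellow label and black cap, 64 mm diameter, 170 mm tall, standing on the bench; origin at the centre of its underside. Not to be moved.
- socket: Deep steel socket, 28 mm diameter, 64 mm tall, standing on the bench; origin at the centre of its underside. Not to be moved.
- spanner: Steel spanner, 190 mm long, lying flat along its x axis on the bench. Not to be moved.

How it is judged:
By the outcome, as a careful person would: the job done as asked, in the order asked, and still so for the second after the job is handed in, while the arm keeps its last pose, push and grip.
It also fails if it takes over 51 s, if anything falls off the work surface, if the arm or the gripper's body presses on something with over 40 N, if the wrist force passes 120 N, or if a joint passes its speed limit or range.

ROBOT

A 7-joint arm with a two-finger parallel gripper is mounted at the origin on the work surface. World frame = base frame: x ahead of the robot, y to its left, z up, the work surface at z = 0. Lengths are in m, angles in rad, forces in N, time in s.
With the tool pointing down it reaches from about 0.35 to 0.9 m from the base axis. Payload 19.9 kg.
Tool frame: the origin (TCP) lies at the very end of the fingers, on their centre line; the grasp point (between the pads) lies 19 mm behind it; z points along the fingers, y is the line along which they close (so a half turn about z gives the same grasp; the last joint's range is limited). The gripper opens to 94 mm and grips with 3 to 60 N. Pads are 16 mm wide; open, the fingers measure 119 mm over their backs; the gripper's body (75 mm by 177 mm) begins 78 mm behind the grasp point.
Start: joints at [-1.171, 0.417, -0.01, 1.614, 0.005, 1.111, -0.053], TCP at [0.267, 0.565, 0.205] pointing down, gripper open.
Joint ranges: [-2.81, 2.81], [-0.39, 2.02], [-1.27, 1.25], [0.06, 2.57], [-1.19, 4.33], [0.19, 2], [-2.82, 2.82]. Speed limits (rad/s): [1.89, 1.89, 2.39, 2.39, 3.01, 3.01, 3.01].

INTERFACE

Orientations are given as a unit quaternion [x, y, z, w].
In Python, from workcell import arm gives the robot as it stands.
- The arm moves only by the tool apply_moves, never from a script. Its arguments are lists of equal length, an entry for each row: "linear": the shift along the tool's x, y, z in units of 0.05 m (1.0 is 0.05 m), a list of three; "turn": the turn about the tool's z in units of 0.1 rad (1.0 is 0.1 rad). A call has 1 to 10 rows; each row shifts and turns the commanded pose from where the row before left it, along the tool's axes as they then stand; what a row does not reach is not made up. A row lasts 1/10 s, in which the tool goes at most 50 mm and 8.59 degrees, less where a joint would pass 70% of its speed; a pose out of reach is approached as far as the arm can. A call with a number of a shift or a turn outside -1 to 1 is refused whole. A call with a gripper value outside its range is refused whole. "claw" is the closure, from 0 (fully open) to 1 (shut), set as the call begins (left out, the last holds). The fingers move at their own pace and stop on an object; the grip force is fixed at half the most. Time passes only in rows, so rows that do not move let the fingers close. It gives the time, the measured TCP pose, the force, the opening and the grip force at its end, in the units of the state.
- arm.state(): the state, without advancing time (a new reading comes with each control period).
- arm.capture(name): name is "side" or "top" or "wrist"; returns the picture (480x640x3 uint8, red, green, blue); there is no depth.
- arm.camera_model(name): a dict with "fov_y" (degrees; the focal length in pixels is half the picture's height over the tangent of half this angle, whatever the lens; pixels are square), "cx", "cy" (the principal point, pixels), "position" and "orientation" of the camera in the world. Camera axes: x right, y down, z forward; pixel columns grow to the right and rows downward; lengths in m; the calibration is good to about 2 mm. A picture is of the moment at which its call begins: read the wrist's pose just before it. camera_model takes no time and is no camera call; for the wrist camera it gives the pose at the moment of the call.
- arm.close_job(): hands the job in; it is judged then, once.
The state is a dict: "time": time; "joint_pos": joint angles; "joint_velocities": joint speeds; "joint_torque": joint torques, N m; "tcp_pos": TCP position; "tool_rot": TCP orientation; "contact_force": force on the tool from outside, world axes, zero at the start; "ft_torque": the same for the moment, N m; "width": opening from 0.0 (shut) to 1.0 (fully open); "grip_force": force on a finger pad.
Only numpy, scipy, OpenCV 4.12 (cv2) and the standard library are available. Lean on these libraries where they do the work, as an engineer would, in place of code of your own. Each camera call takes 0.05 s, during which the arm holds its last target. There are 200 camera calls.

## Working session

There is one attempt and no reset: what is moved stays moved. The work goes in short steps, Python scripts to look and compute and a tool call to move; the robot and the scene stay as the last step left them, time stands still between calls to the robot, and variables do not carry over. Pictures are saved under pics/ and viewed, at most 10 in all, crops included, and the job is handed in when it is done.

Besides the shell and the picture viewer there is one more tool, called after "Request:" as name([rows], argument=value, ...), one row to a line, values as JSON. apply_moves: Moves the arm, as the interface text tells. Shifts and turns lie within -1 to 1; 1 stands for 0.05 m of shift or 0.1 rad of turn. Its arguments: {"type":"object","properties":{"linear":{"type":"array"},"turn":{"type":"array"},"claw":{"type":"number"}},"required":["linear","turn"]}

```bash
mkdir -p pics
python3 - <<'E'
from workcell import arm
import cv2
for n in("side","top"):
    cv2.imwrite(f"pics/{n}0.png",arm.capture(n)[:,:,::-1]); print(n,arm.camera_model(n))
print(arm.state())
E
```

```text
side {'fov_y': 53.982530486379126, 'cx': 319.0074289063672, 'cy': 233.30800407551152, 'position': array([0.36887377, 0.59602471, 0.76850924]), 'orientation': array([-0.16344867,  0.90891292, -0.37646696,  0.07371883])}
top {'fov_y': 47.64051897051077, 'cx': 321.8089898552521, 'cy': 245.51256860415407, 'position': array([0.45878419, 0.05818681, 1.31072944]), 'orientation': array([ 0.70825699, -0.70261247,  0.04930411, -0.04771642])}
{'time': 0.1, 'joint_pos': array([-1.17049959,  0.41791307, -0.01030086,  1.61412979,  0.00467784,
        1.11071507, -0.05297156]), 'joint_velocities': array([ 5.05311901e-05, -2.96477386e-04,  7.43941319e-04, -1.94954632e-03,
       -8.24487243e-05,  1.61809220e-04,  8.07515922e-04]), 'joint_torque': array([ 9.91848283e-04, -8.52581048e+01,  6.40020054e-01, -4.26697826e+01,
       -4.88715561e-02,  1.64763699e-02,  4.30555133e-05]), 'tcp_pos': array([0.26708134, 0.56466535, 0.20488197]), 'tool_rot': array([ 2.19094170e-01,  9.75703551e-01, -5.63307030e-04, -9.11943928e-05]), 'contact_force': array([ 0.09918584, -0.19525212, -0.09242679]), 'ft_torque': array([0.037234  , 0.03539245, 0.05676194]), 'grip_force': 0.0, 'width': 0.9997941821932258}
```

View pics/side0.png

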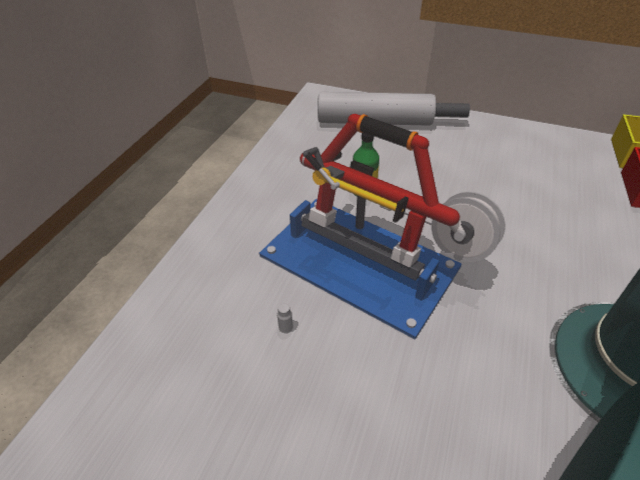

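View pics/top0.png

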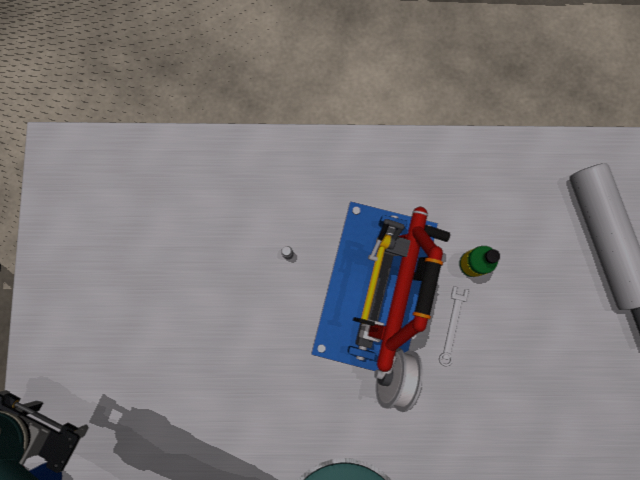

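The side view shows the jig's stand side facing the camera, with the yellow leg running from its pivot (320,177) to its foot (401,208) and the grip at (387,132). In the top view, the jig corners are at (350,203) and (313,354), the leg runs (388,240) to (366,320), the grip is at (428,288), the socket at (288,253), the oil bottle at (480,262) and the spanner at (453,325).

```bash
cat > h.py <<'E'
import numpy as np, cv2
from scipy.spatial.transform import Rotation as R
def K(m): return 240/np.tan(np.radians(m['fov_y'])/2)
def ray(m,p):
    d=np.array([(p[0]-m['cx'])/K(m),(p[1]-m['cy'])/K(m),1]); d=R.from_quat(m['orientation']).apply(d)
    return np.array(m['position']),d/np.linalg.norm(d)
def onz(m,p,z):
    o,d=ray(m,p); return o+d*(z-o[2])/d[2]
def tri(m1,p1,m2,p2):
    a,d=ray(m1,p1);b,e=ray(m2,p2)
    s=np.linalg.lstsq(np.c_[d,-e],b-a,rcond=None)[0]
    return (a+d*s[0]+b+e*s[1])/2, np.linalg.norm(a+d*s[0]-b-e*s[1])
def proj(m,X):
    c=R.from_quat(m['orientation']).inv().apply(X-m['position']); return c[:2]/c[2]*K(m)+[m['cx'],m['cy']]
def mask(im,lo,hi):
    return cv2.inRange(cv2.cvtColor(im,cv2.COLOR_RGB2HSV),lo,hi)
def blobs(mk,amin=8):
    n,l,s,c=cv2.connectedComponentsWithStats(mk); return [(c[i].round(1).tolist(),s[i].tolist()) for i in range(1,n) if s[i][4]>=amin]
E
python3 - <<'E'
from h import *
from workcell import arm
ims={n:cv2.imread(f"pics/{n}0.png")[:,:,::-1].copy() for n in("side","top")}
for n,im in ims.items():
    m=arm.camera_model(n)
    print(n,'orange',blobs(mask(im,(10,150,100),(20,255,255))))
    print('yellow',blobs(mask(im,(21,150,100),(32,255,255))))
    b=mask(im,(105,120,50),(125,255,255)); b[:, :240]=0; b[380:]=0
    if n=='side': b[:, 480:]=0
    P=cv2.findNonZero(b)
    h=cv2.approxPolyDP(cv2.convexHull(P),4,True)[:,0]
    for p in h: print('blue',p,onz(m,p,.012).round(4))
E
```

```text
side orange [([360.1, 120.3], [357, 114, 10, 15, 52]), ([410.4, 138.2], [407, 132, 11, 15, 65]), ([327.8, 172.1], [326, 169, 5, 7, 17]), ([318.4, 178.0], [313, 171, 13, 15, 120]), ([348.5, 183.2], [339, 179, 20, 9, 20]), ([367.8, 197.3], [340, 185, 56, 25, 149]), ([376.0, 194.5], [365, 190, 23, 10, 23]), ([392.5, 201.4], [389, 200, 8, 4, 8])]
yellow [([631.8, 133.6], [620, 115, 20, 53, 457]), ([375.0, 173.2], [373, 170, 5, 7, 24]), ([364.8, 192.5], [330, 176, 67, 32, 280])]
blue [460 265] [ 0.3297 -0.1251  0.012 ]
blue [414 336] [0.3827 0.0812 0.012 ]
blue [260 252] [ 0.7455 -0.0132  0.012 ]
blue [304 201] [ 0.7184 -0.204   0.012 ]
blue [315 200] [ 0.6945 -0.2166  0.012 ]
top orange [([434.1, 260.4], [426, 258, 17, 7, 55]), ([421.9, 314.9], [414, 312, 17, 7, 58])]
yellow [([375.2, 275.6], [362, 235, 29, 85, 517])]
blue [436 223] [ 0.6957 -0.2207  0.012 ]
blue [408 349] [ 0.3943 -0.1486  0.012 ]
blue [374 370] [ 0.3454 -0.0684  0.012 ]
blue [312 354] [0.3811 0.077  0.012 ]
blue [350 203] [ 0.7435 -0.012   0.012 ]
```

```bash
cat >> h.py <<'E'
O=np.array([.538,-.0695,0]); YAW=-.243
J=R.from_euler('z',YAW)
def fr(p,lean): # frame coords -> world
    return O+J.apply(np.array([0,0,.055])+R.from_euler('x',lean).apply(p))
def injig(X): return J.inv().apply(X-O)
E
python3 - <<'E'
from h import *
from workcell import arm
s,t=arm.camera_model('side'),arm.camera_model('top')
a,e1=tri(s,(360.1,120.3),t,(434.1,260.4)); b,e2=tri(s,(410.4,138.2),t,(421.9,314.9))
print('bands',a,e1,b,e2,'mid',(a+b)/2,'jig',injig((a+b)/2), 'yaw',np.arctan2(*(a-b)[[1,0]]))
for L in (.28,.30,.32):
    print(L,'grip',fr([0,0,.245],L),'pivot',fr([.08,.07,.145],L),'foot',fr([-.092,.07,.145],L))
    for q in([.055,0,.245],[-.055,0,.245],[.08,.07,.145],[-.092,.07,.145]): print(proj(s,fr(q,L)).round(1),proj(t,fr(q,L)).round(1))
print('socket',onz(t,(288,258),0),'oil top',onz(t,(491,257),.17),'span',onz(t,(460,293),0),onz(t,(446,360),0))
E
```

```text
bands [ 0.57381859 -0.15472403  0.29457469] 0.0023406189178502654 [ 0.47218638 -0.13031578  0.29302665] 0.0028006585993954917 mid [ 0.52300249 -0.14251991  0.29380067] jig [ 0.00301283 -0.07448325  0.29380067] yaw -0.23569871629754363
0.28 grip [ 0.52170861 -0.13521793  0.29045858] pivot [ 0.62219494 -0.06234612  0.21369793] foot [ 0.45524821 -0.02096025  0.21369793]
[359.  123.9] [430.2 259.3]
[412.1 142.4] [417.1 316.2]
[319.6 177.9] [380.  240.3]
[401.  212.1] [359.9 322.7]
0.3 grip [ 0.52057884 -0.1397753   0.28905744] pivot [ 0.62142998 -0.06543191  0.21421021] foot [ 0.45448325 -0.02404603  0.21421021]
[360.2 123.4] [432.4 260. ]
[413.2 141.8] [419.4 316.9]
[320.6 176.9] [381.5 240.6]
[401.8 210.9] [361.4 323.1]
0.32 grip [ 0.51945605 -0.14430456  0.28756268] pivot [ 0.6206627  -0.06852702  0.21465879] foot [ 0.45371598 -0.02714114  0.21465879]
[361.5 123. ] [434.7 260.7]
[414.3 141.3] [421.7 317.5]
[321.5 175.8] [383.1 241. ]
[402.7 209.7] [363.  323.5]
socket [0.60866673 0.13772182 0.        ] oil top [ 0.59484243 -0.30160803  0.17      ] span [ 0.52727586 -0.27752113  0.        ] [ 0.36881153 -0.24009423  0.        ]
```

Run:
```python
from h import *
from workcell import arm
L={}
for n in("side","top"):
    im=cv2.imread(f"pics/{n}0.png")[:,:,::-1].copy(); mk=mask(im,(12,150,60),(32,255,255))
    x0,x1,y0,y1=(332,398,174,212) if n=='side' else (360,392,245,318)
    k=np.zeros_like(mk);k[y0:y1,x0:x1]=mk[y0:y1,x0:x1]
    L[n]=cv2.fitLine(cv2.findNonZero(k),cv2.DIST_HUBER,0,.01,.01).ravel(); print(n,L[n])
s,t=arm.camera_model('side'),arm.camera_model('top')
vx,vy,x,y=L['side']; o,d1=ray(s,(x,y)); _,d2=ray(s,(x+30*vx,y+30*vy)); N=np.cross(d1,d2)
vx,vy,x,y=L['top']
for row in(255,275,295,310):
    p=(x+(row-y)*vx/vy,row); a,d=ray(t,p); X=a+d*(N@(o-a))/(N@d); print(p,X.round(4),injig(X).round(4))
print(injig(arm.state()['tcp_pos']))
```

```text
side [  0.91595495   0.40128112 365.62637    193.47765   ]
top [ 2.4825519e-01 -9.6869469e-01  3.7365445e+02  2.8084747e+02]
(np.float32(380.2786), 255) [ 0.5915 -0.0623  0.2169] [0.0502 0.0198 0.2169]
(np.float32(375.153), 275) [ 0.5508 -0.0518  0.2164] [0.0082 0.0203 0.2164]
(np.float32(370.02747), 295) [ 0.5106 -0.0413  0.2158] [-0.0334  0.0208  0.2158]
(np.float32(366.1833), 310) [ 0.4806 -0.0335  0.2154] [-0.0644  0.0211  0.2154]
[-0.41554926  0.55034663  0.20488197]
```

Request:
apply_moves([
  [0,0,-1],
  [0,0,-1],
  [-0.5,-0.7,0],
  [-0.5,-0.7,0],
  [-0.5,-0.7,0],
  [-0.5,-0.7,0],
  [-0.5,-0.7,0],
  [-0.5,-0.7,0],
  [-0.5,-0.7,0],
  [-0.5,-0.7,0],
], turn=[-1,-1,0,0,0,0,0,0,0,0], claw=0.4)

```text
time: 1.1
tcp_pos: [0.3946, 0.2434, 0.3054]
tool_rot: [0.121, 0.993, -0.0, -0.0]
contact_force: [1.8, 0.3, 0.5]
width: 0.596
grip_force: 0.0
```

```bash
cat > s.py <<'E'
from h import *
from workcell import arm
def st():
    s=arm.state(); q=R.from_quat(s['tool_rot']).as_matrix(); y=J.inv().apply(q[:,1])
    print('t',s['time'],'jig',injig(s['tcp_pos']).round(4),'yawerr',np.arctan2(-y[0],y[1]).round(4),'tilt',q[2,2].round(4),'F',J.inv().apply(s['contact_force']).round(2),'w',round(s['width']*94,1),'g',round(s['grip_force'],1))
if __name__=='__main__': st()
E
python3 s.py
```

```text
t 1.1 jig [-0.2145  0.2692  0.3054] yawerr 0.0012 tilt -1.0 F [1.64 0.73 0.49] w 56.1 g 0.0
```

Request:
apply_moves([
  [-0.41,-0.53,0],
  [-0.41,-0.53,0],
  [-0.41,-0.53,0],
  [-0.41,-0.53,0],
  [-0.41,-0.53,0],
  [-0.41,-0.53,0],
  [-0.41,-0.53,0],
  [-0.4,-0.5,0],
  [0,0,0.5],
  [0,0,0.5],
], turn=[0,0,0,0,0,0,0,0,0,0])

```text
time: 2.1
tcp_pos: [0.503, 0.0008, 0.2548]
tool_rot: [0.121, 0.993, -0.0, 0.0]
contact_force: [-0.3, 1.2, 0.5]
width: 0.604
grip_force: 0.0
```

Run:
```python
from s import *
st()
im=arm.capture('side'); cv2.imwrite('pics/side1.png',cv2.resize(im[80:320,220:540,::-1],(800,600)))
```

```text
t 2.1 jig [-0.0509  0.0598  0.2548] yawerr -0.0005 tilt -1.0 F [-0.55  1.14  0.47] w 56.8 g 0.0
```

View pics/side1.png

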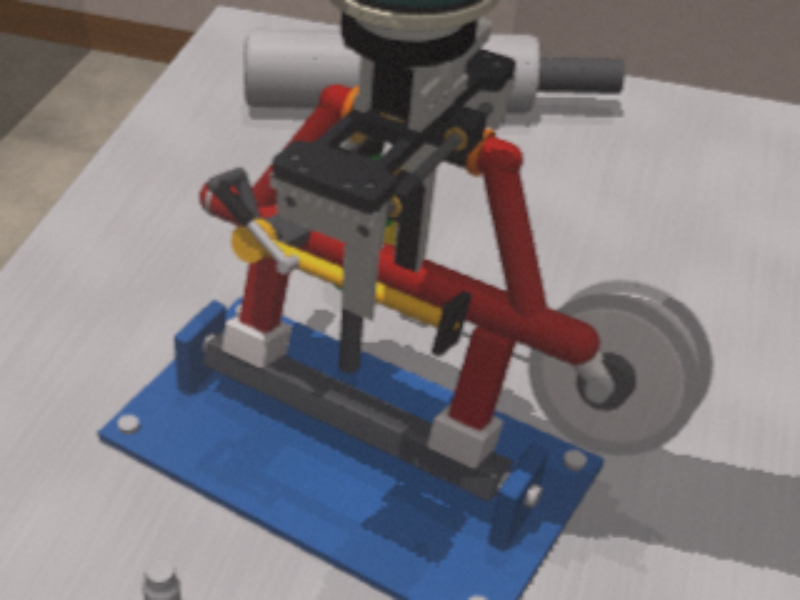

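Request:
apply_moves([
  [0,-0.1,0.25],
  [0,0,0.25],
  [0,0,0.15],
  [0,0.05,0.15],
  [-0.02,0.05,0.15],
  [-0.03,0.05,0.15],
  [0,0,0],
], turn=[0,0,0,0,0,0,0])

```text
time: 2.85
tcp_pos: [0.5059, 0.0042, 0.1997]
tool_rot: [0.12, 0.993, -0.0, -0.0]
contact_force: [-0.1, 2.4, 4.6]
width: 0.601
grip_force: 2.6
```

```bash
python3 s.py
```

```text
t 2.85 jig [-0.0489  0.0639  0.1997] yawerr 0.0021 tilt -1.0 F [-0.7   2.32  4.58] w 56.5 g 2.6
```

Request:
apply_moves([
  [-0.05,0.05,0.16],
  [-0.06,0.05,0.16],
  [-0.07,0.05,0.16],
  [-0.08,0.04,0.16],
  [-0.09,0.04,0.15],
  [-0.09,0.04,0.15],
], turn=[0,0,0,0,0,0])

```text
time: 3.45
tcp_pos: [0.5308, 0.0126, 0.1534]
tool_rot: [0.12, 0.993, 0.001, 0.0]
contact_force: [1.1, 7.3, 3.4]
width: 0.601
grip_force: 4.0
```

Run:
```python
from s import *
st()
im=arm.capture('side'); cv2.imwrite('pics/side2.png',cv2.resize(im[80:320,220:540,::-1],(800,600)))
```

```text
t 3.45 jig [-0.0268  0.078   0.1534] yawerr 0.0022 tilt -1.0 F [-0.68  7.4   3.4 ] w 56.5 g 4.0
```

View pics/side2.png

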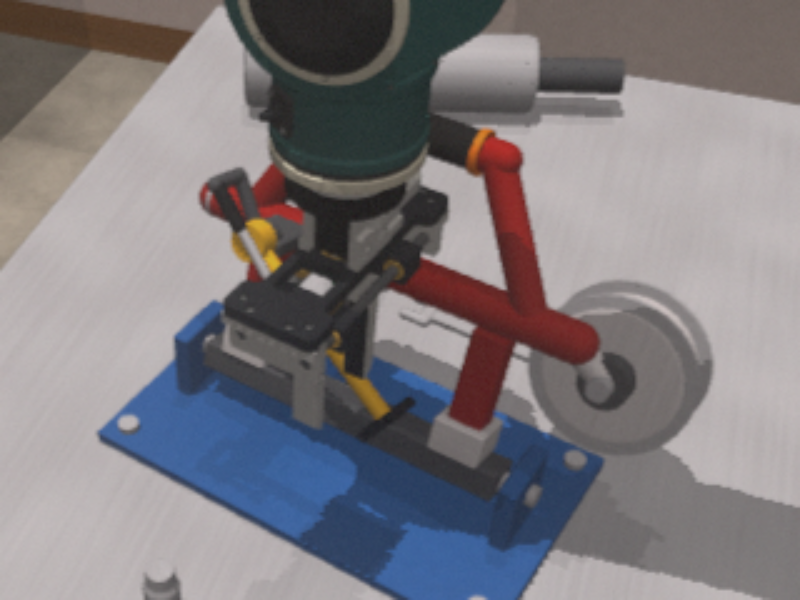

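The finger has rotated the leg to about 0.6 rad: the leg runs from crop (265,260) to the foot at (388,418), and the finger tip is at (360,375). The tool reads 7.4 N in y, so I'm zooming in on the contact.

Run:
```python
from s import *
s=arm.camera_model('side'); im=arm.capture('side')
cr=cv2.resize(im[170:270,300:420,::-1],(720,600),interpolation=cv2.INTER_CUBIC)
cv2.imwrite('pics/z.png',cr)
T=injig(arm.state()['tcp_pos'])
f=lambda p:((proj(s,O+J.apply(p))-[300,170])*6).round()
for dy in(-.0282,-.0407):
  for dx in(-.008,.008): print(dx,dy,f(T+[dx,dy,0]))
for th in(.5,.6,.7):
  print(th,[((proj(s,fr([.08-r*np.cos(th),.07,.145-r*np.sin(th)],.31))-[300,170])*6).round().tolist() for r in(.1,.13,.172)])
```

```text
-0.008 -0.0282 [385. 369.]
0.008 -0.0282 [341. 349.]
-0.008 -0.0407 [405. 346.]
0.008 -0.0407 [361. 326.]
0.5 [[333.0, 275.0], [396.0, 348.0], [486.0, 450.0]]
0.6 [[314.0, 293.0], [370.0, 370.0], [450.0, 478.0]]
0.7 [[292.0, 307.0], [342.0, 388.0], [412.0, 501.0]]
```

View pics/z.png

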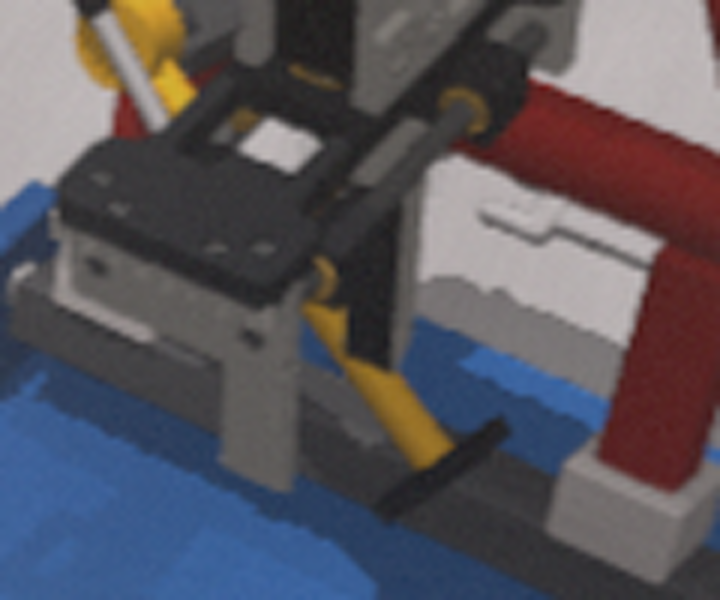

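Request:
apply_moves([
  [-0.11,0.03,0.14],
  [-0.12,0.03,0.14],
  [-0.13,0.03,0.13],
  [-0.13,0.03,0.13],
], turn=[0,0,0,0])

```text
time: 3.95
tcp_pos: [0.5559, 0.0112, 0.1262]
tool_rot: [0.121, 0.993, -0.0, 0.0]
contact_force: [0.7, 0.4, -0.2]
width: 0.603
grip_force: 0.0
```

Run:
```python
from s import *
st()
im=arm.capture('side'); cv2.imwrite('pics/side3.png',cv2.resize(im[80:320,220:540,::-1],(800,600)))
```

```text
t 3.95 jig [-0.002   0.0827  0.1262] yawerr 0.0014 tilt -1.0 F [ 0.56  0.53 -0.17] w 56.7 g 0.0
```

View pics/side3.png

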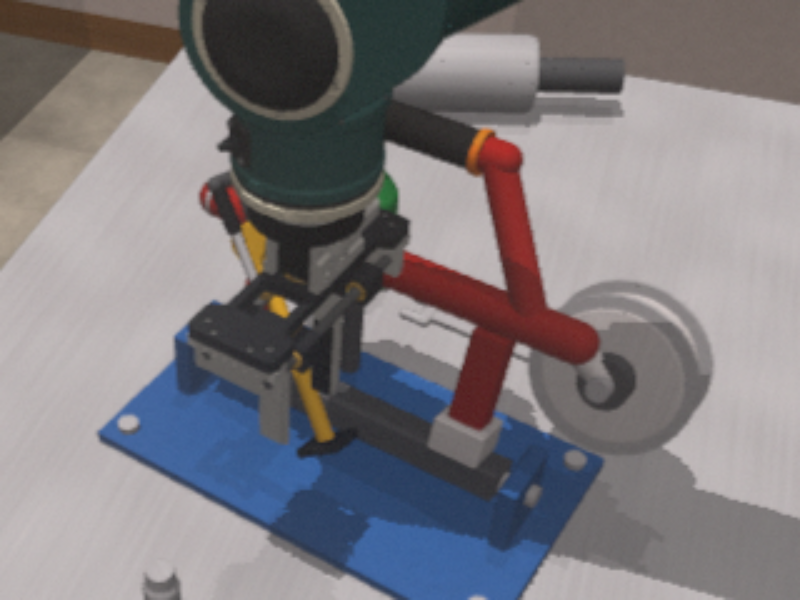

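Request:
apply_moves([
  [0,0,0],
  [0,0,0],
  [0.4,0,-0.2],
  [0.2,0,-0.6],
  [0,0,-0.9],
  [0,0,-0.9],
  [0,0,-0.9],
  [0,0,-0.8],
], turn=[0,0,0,0,0,0,0,0])

```text
time: 4.8
tcp_pos: [0.526, 0.0182, 0.3443]
tool_rot: [0.121, 0.993, 0.0, 0.001]
contact_force: [0.1, -0.0, -0.3]
width: 0.597
grip_force: 0.0
```

Run:
```python
from s import *
st()
im=arm.capture('side'); cv2.imwrite('pics/side4.png',cv2.resize(im[80:320,220:540,::-1],(800,600)))
s=arm.camera_model('side')
for th in(1.6,1.8): print(th,[((proj(s,fr([.08-r*np.cos(th),.07,.145-r*np.sin(th)],.31))-[220,80])*2.5).round().tolist() for r in(0,.1,.172)])
```

```text
t 4.8 jig [-0.0327  0.0822  0.3443] yawerr 0.0008 tilt -1.0 F [ 0.12  0.02 -0.34] w 56.1 g 0.0
1.6 [[253.0, 241.0], [229.0, 353.0], [214.0, 427.0]]
1.8 [[253.0, 241.0], [210.0, 341.0], [182.0, 406.0]]
```

View pics/side4.png

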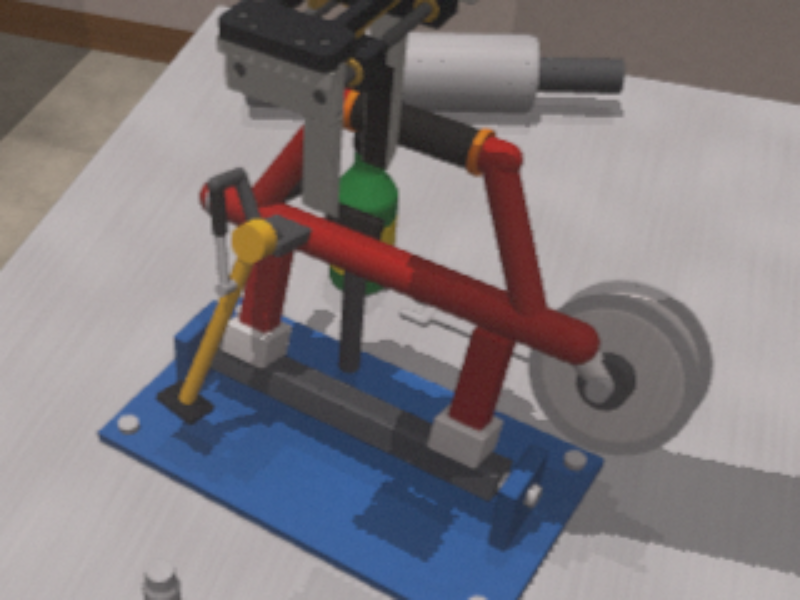

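The stand rests at its down stop: its foot is at crop (185,402), against a predicted (182,406) for 1.80 rad. Next I'll move over the grip and open the gripper.

Request:
apply_moves([
  [-0.1,-0.5,0],
  [-0.1,-0.5,0],
  [-0.1,-0.5,0],
  [-0.1,-0.5,0],
  [-0.1,-0.55,0],
  [-0.1,-0.55,0],
  [0,0,0],
  [0,0,0],
], turn=[0,0,0,0,0,0,0,0], claw=0)

```text
time: 5.65
tcp_pos: [0.5181, -0.1394, 0.3417]
tool_rot: [0.121, 0.993, 0.0, 0.0]
contact_force: [0.2, 0.5, -0.5]
width: 1.001
grip_force: 0.0
```

Run:
```python
from s import *
st()
im=arm.capture('wrist'); cv2.imwrite('pics/w.png',im[:,:,::-1])
w=arm.camera_model('wrist')
b=[x for x in blobs(mask(im,(8,150,80),(20,255,255)),30)]
print(b)
for q in([.055,0,.245],[-.055,0,.245]): print(proj(w,fr(q,.31)))
for c,_ in b: print(injig(onz(w,c,.295)))
```

```text
t 5.65 jig [-0.0025 -0.0726  0.3417] yawerr 0.0 tilt -1.0 F [ 0.1   0.49 -0.53] w 94.1 g 0.0
[([312.7, 200.8], [289, 192, 48, 16, 528]), ([312.3, 337.8], [291, 323, 44, 23, 439])]
[312.84673969 330.55602383]
[312.78518112 192.12719204]
[-0.04998713 -0.07475032  0.295     ]
[ 0.05732986 -0.07511788  0.295     ]
```

View pics/w.png

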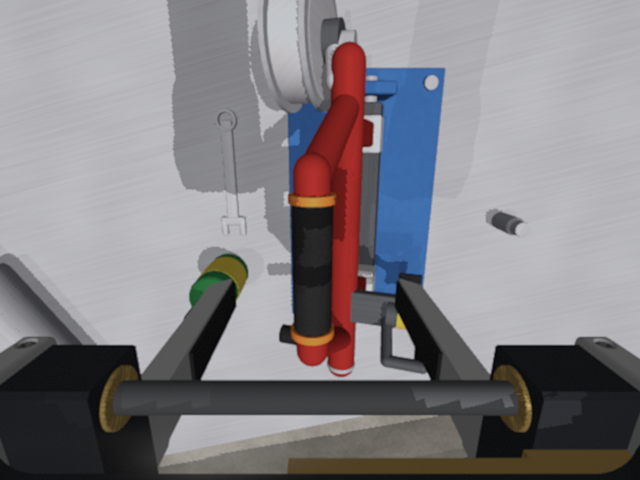

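The wrist view shows the grip centred between the fingers, with bands at (313,201) and (312,338). This confirms jig y ≈ -0.075.

Request:
apply_moves([
  [-0.1,-0.05,0.4],
  [0,0,0.5],
  [0,0,0.35],
  [0,0,0.18],
  [0,0,0],
  [0,0,0],
], turn=[0,0,0,0,0,0])

```text
time: 6.3
tcp_pos: [0.523, -0.1425, 0.2708]
tool_rot: [0.12, 0.993, -0.0, 0.0]
contact_force: [0.4, -0.4, 0.0]
width: 0.998
grip_force: 0.0
```

Request:
apply_moves([
  [0,0,0],
  [0,0,0],
  [0,0,0],
  [0,0,0],
  [0,0,0],
  [0,0,0],
  [0,0,0],
  [0,0,0],
], turn=[0,0,0,0,0,0,0,0], claw=1)

```text
time: 7.1
tcp_pos: [0.5227, -0.1428, 0.27]
tool_rot: [0.121, 0.993, -0.0, -0.0]
contact_force: [-0.4, 0.6, -0.2]
width: 0.357
grip_force: 0.0
```

```bash
python3 s.py
```

```text
t 7.1 jig [ 0.0028 -0.0748  0.27  ] yawerr 0.0012 tilt -1.0 F [-0.53  0.49 -0.21] w 33.5 g 0.0
```

Request:
apply_moves([
  [0,0,0],
  [0,0,0],
  [0,0,0],
  [0,0,0],
  [0,0,0],
], turn=[0,0,0,0,0])

```text
time: 7.6
tcp_pos: [0.5226, -0.1431, 0.27]
tool_rot: [0.121, 0.993, -0.0, -0.0]
contact_force: [-0.1, -4.9, -0.8]
width: 0.31
grip_force: 30.0
```

```bash
python3 s.py
```

```text
t 7.6 jig [ 0.0027 -0.0751  0.27  ] yawerr 0.0009 tilt -1.0 F [ 1.06 -4.78 -0.77] w 29.2 g 30.0
```

Request:
apply_moves([
  [0,0.15,-0.045],
  [0,0.15,-0.04],
  [0,0.15,-0.035],
  [0,0.15,-0.03],
  [0,0.15,-0.025],
  [0,0.15,-0.02],
  [0,0.15,-0.015],
  [0,0.15,-0.012],
], turn=[0,0,0,0,0,0,0,0])

```text
time: 8.4
tcp_pos: [0.5372, -0.0837, 0.2808]
tool_rot: [0.12, 0.993, -0.0, -0.0]
contact_force: [5.2, -4.2, -13.2]
width: 0.312
grip_force: 30.0
```

Request:
apply_moves([
  [0,0.13,-0.008],
  [0,0.1,-0.004],
  [0,0.07,0],
  [0,0,0],
  [0,0,0],
  [0,0,0],
  [0,0,0],
  [0,0,0],
], turn=[0,0,0,0,0,0,0,0])

```text
time: 9.2
tcp_pos: [0.5408, -0.0693, 0.281]
tool_rot: [0.12, 0.993, -0.0, -0.0]
contact_force: [7.4, -3.7, -14.9]
width: 0.309
grip_force: 30.0
```

Run:
```python
from s import *
st()
s,t=arm.camera_model('side'),arm.camera_model('top')
im=arm.capture('side'); cv2.imwrite('pics/side5.png',cv2.resize(im[80:320,220:540,::-1],(800,600)))
it=arm.capture('top')
for n,i,m in(('s',im,s),('t',it,t)):
    print(n,blobs(mask(i,(10,150,100),(20,255,255)),15))
    for q in([.055,0,.245],[-.055,0,.245],[.08,.07,.145],[.119,.07,-.022]): print(proj(m,fr(q,0)).round(1))
print(((proj(s,fr([.119,.07,-.022],0))-[220,80])*2.5))
```

```text
t 9.2 jig [0.0027 0.0008 0.281 ] yawerr 0.0016 tilt -1.0 F [  8.08  -1.85 -14.92] w 29.1 g 30.0
s [([337.5, 134.9], [334, 128, 10, 16, 56]), ([390.5, 153.8], [386, 147, 12, 17, 73]), ([306.3, 198.9], [299, 192, 17, 19, 172]), ([297.9, 230.7], [293, 214, 12, 34, 109])]
[339.5 136.4]
[394.6 156.7]
[306.7 195.7]
[294.2 248.7]
t []
[396.  249.9]
[382.3 307. ]
[359.2 236.1]
[358.1 231.3]
[185.44436675 421.73515287]
```

View pics/side5.png

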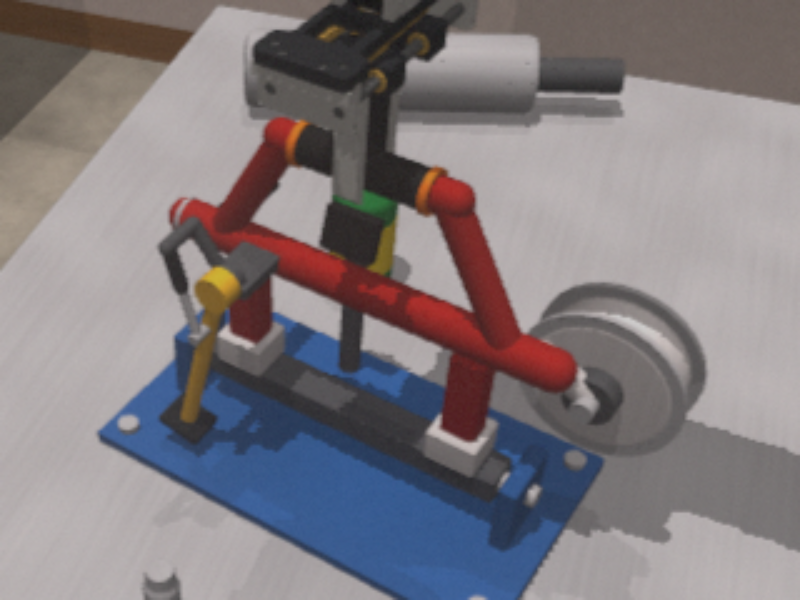

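Request:
apply_moves([
  [-0.02,-0.02,0.03],
  [0,0,0],
  [0,0,0],
  [0,0,0],
  [0,0,0],
  [0,0,0],
  [0,0,0],
  [0,0,0],
  [0,0,0],
  [0,0,0],
], turn=[0,0,0,0,0,0,0,0,0,0])

```text
time: 10.3
tcp_pos: [0.5408, -0.0704, 0.2808]
tool_rot: [0.12, 0.993, 0.001, -0.001]
contact_force: [-9.2, 1.2, 10.0]
width: 0.309
grip_force: 30.0
```

Run:
```python
from s import *
st(); print(abs(arm.state()['joint_velocities']).max()); print(arm.close_job())
```

```text
t 10.3 jig [ 2.900e-03 -2.000e-04  2.808e-01] yawerr 0.0017 tilt -1.0 F [-9.24 -1.09  9.96] w 29.0 g 30.0
0.002070639832307774
the job is handed in; nothing more can be done
None
```

The job is handed in at 10.3 s on the robot's clock: the side stand is snapped to its down stop, and the arm is holding the frame upright and still by its grip; the result of the judging was not shown.

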